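Dispense clothespins with the spring pedal

ROBOT

A 6-joint arm with a two-finger parallel gripper is mounted at the origin on the work surface. World frame = base frame: x ahead of the robot, y to its left, z up, the work surface at z = 0. Lengths are in mm, angles in degrees, forces in N, time in s.
With the tool pointing down it reaches from about 350 to 850 mm from the base axis. Payload 8.1 kg.
Tool frame: the origin (TCP) lies between the finger pads; the fingertips stand 22 mm ahead of it and the grasp point (between the pads) lies 3 mm ahead of it; z points along the fingers, y is the line along which they close (so a half turn about z gives the same grasp; the last joint's range is limited). The gripper opens to 85 mm and grips with 20 to 120 N. Pads are 22 mm wide; open, the fingers measure 114 mm over their backs; the gripper's body (76 mm by 85 mm) begins 54 mm behind the grasp point. The pads swing forward as they close: fully open they stand 13 mm farther back than shut.
Start: joints at [-75.825, 7.471, 85.268, -0, 87.261, -4.893], TCP at [196.035, -567.077, 253.292] pointing down, gripper open.
Joint ranges: [-169.43, 169.43], [-51.17, 129.36], [1.28, 143.12], [-76.62, 256.62], [0, 156.53], [-152.29, 152.29]. Speed limits (degrees/s): [136.94, 136.94, 159.86, 180, 180, 180].

INTERFACE

Orientations are given as [roll, pitch, yaw] about the fixed x, y, z axes, in that order (R = Rz(yaw) Ry(pitch) Rx(roll)).
In Python, from bench import sense, snapshot, calibration, hand_in gives the robot as it stands.
- The arm moves only by the shell command python3 -m crank 'ROWS' [FORCE]. ROWS is JSON, a list of rows, each a list of 5 numbers: the shift along the tool's x, y, z in cm, then the turn about the tool's z in rad, then the finger opening in cm, from 0 to 8.54. A call has 1 to 20 rows; each row is the pose to reach, as a shift and turn from the pose commanded when the call began, along the tool's axes at that moment; what a row does not reach only later rows make up. A row lasts 1/10 s, in which the tool goes at most 50 mm and 8.59 degrees, less where a joint would pass 70% of its speed; a pose out of reach is approached as far as the arm can. A call with a gripper value outside its range is refused whole. The fingers move at their own pace and stop on an object; FORCE is the grip in N (left out, the last holds). Time passes only in rows, so rows that repeat a pose let the fingers close. It gives the time, the measured TCP pose, the force, the opening and the grip force at its end, in the units of the state.
- sense(): the state, without advancing time (a new reading comes with each control period).
- snapshot(name): name is "scene" or "side" or "wrist"; returns (picture, depth): 480x640x3 uint8, red, green, blue; 480x640 float32, mm along the optical axis (not along the pixel's ray), 0 where there is no reading.
- calibration(name): a dict with "fovy" (degrees; the focal length in pixels is half the picture's height over the tangent of half this angle, whatever the lens; pixels are square), "cx", "cy" (the principal point, pixels), "k1" (the pictures are not rectified: a ray, as slopes to the right and down, at radius r is drawn at 1 + k1 r^2 times it, then the intrinsics apply), "rvec" (rotation vector, rad) and "tvec" (3), from world to camera coordinates, as OpenCV has them; the wrist camera has in their place "tool_from_camera" (4x4, takes a point from camera to tool coordinates, whose origin is the TCP and whose axes are the flange's). Camera axes: x right, y down, z forward; pixel columns grow to the right and rows downward; lengths in mm; the calibration is good to about 2 mm. A picture is of the moment at which its call begins: read the wrist's pose just before it. calibration takes no time and is no camera call.
- hand_in(): hands the job in; it is judged then, once.
The state is a dict: "time": time; "joint_pos": joint angles; "qd": joint speeds; "joint_efforts": joint torques, N m; "tool_pos": TCP position; "tcp_rot": TCP orientation; "ft_force": force on the tool from outside, world axes, zero at the start; "wrist_torque": the same for the moment, N m; "finger_gap": finger opening in mm; "grip_force": force on a finger pad.
Only numpy, scipy, OpenCV 4.12 (cv2) and the standard library are available. Lean on these libraries where they do the work, as an engineer would, in place of code of your own. Each camera call takes 0.05 s, during which the arm holds its last target. There are 200 camera calls.

TASK

Get the three clothespins out of the dispenser: pull its tray out all the way to the stop so that it will catch them, then push the spring pedal under the wire shelf down until you feel it sit firmly on its stop, keep it there for about a second without stamping or leaning hard on it, and let it come back up. All three pins must end up lying in the pulled-out tray; leave the bucket lid, dish and scraper where they are.

Things in the scene. Friction and masses are not known exactly. Their poses are not given: they have to be found in the camera images.
- dispenser: clothespin dispenser fixed to the ledge. Origin: on the ledge, at the front edge of its white casing; x points to its back (away from the robot), y to its left (the robot's left), z up. Left half: casing y 0 to 190, x 0 to 160, 112 mm high, with the tray in it and the tipping hopper on top. Right half: the pedal bay, x -100 to 80, y -200 to -40 mm, under an open wire shelf
- front_bar (a point): middle of the wire shelf's outer bar, above the pedal pad: 10 mm thick, along the dispenser's x (180 mm), 265 mm above the ledge, at dispenser y -200. More bars 80 and 160 mm nearer the casing, side arms along y at x -100 and 80. No room for a gripper's body straight above the pad: reach in from the right (-y) below this bar, tool tilted 30 to 45 degrees, gripper body out to the right
- hopper_mouth (a point): middle of the pouring edge of the open aluminium hopper, over the casing's front edge, 118 mm above the ledge; axes as the dispenser's. Hopper: 134 mm wide (y), 87 mm deep, up to 144 mm above the ledge. It tips forward over the pulled-out tray as the pedal goes down, 3.8 times as far as the pedal, and swings back with it; the pins slide out only late in the travel
- tray (a joint): how far the tray is pulled out, m: 0 shut, 0.100 at its stop; slides along the dispenser's -x with about 2 N friction and stays where left; starts 0 to 15 mm out
- tray_tab (a point): grip point on the tray's grey pull tab: a bar standing 50 mm out of the tray's front panel (along -x), 22 mm wide (y), 14 mm high, to be pinched across its width (along y). The point is on the tab's axis, 36 mm out of the panel, 82 mm above the ledge; axes as the dispenser's. Panel 188 mm wide, z 16 to 102 mm
- tray_in (a point): centre of the tray's inner floor, 20 mm above the ledge, axes as the dispenser's; inside 143 mm (x) by 158 mm (y), side walls 56 mm high. It moves with the tray
- pedal (a joint): angle of the spring pedal, rad: 0 = up at rest, grows as pressed, springs back. It meets a rubber stop between about 0.36 and 0.47: the stop is set to another height each time, out of sight under the lever, and must be felt. Push needed at the pad: 3 N at first, 8 to 10 N just before the stop, then rising steeply on it
- pedal_hinge (a point): the pedal's hinge, along the dispenser's x, at its x -10, y -50, z 50 mm; the lever points to the right (dispenser -y) and the pad's middle is 139 mm from the hinge. Axes as the dispenser's
- pad_top (a point): middle of the pedal pad's upper face. Pad: ribbed grey plate 50 mm (along the lever, dispenser y) by 80 mm (dispenser x), 8 mm thick, nearly level at rest, about 110 mm above the ledge; pressed to the stop it sinks about 45 to 65 mm and moves about 11 mm outward (dispenser -y). The point's own axes turn with the lever: take directions from the dispenser
- footplate: fixed aluminium plate, 10 mm thick, under the pedal, carrying the pedal's rubber stop; same origin and axes as the dispenser
- pin0: pale wooden clothespin, 75 mm long (its y), 12 by 10 mm, 12 g; origin at the centre of its underside; lies across the hopper at the start
- pin1: pale wooden clothespin, 75 mm long (its y), 12 by 10 mm, 12 g; origin at the centre of its underside; lies across the hopper at the start
- pin2: pale wooden clothespin, 75 mm long (its y), 12 by 10 mm, 12 g; origin at the centre of its underside; lies across the hopper at the start
- bucket_lid: round orange plastic bucket lid lying flat, 200 mm across, 14 mm high; origin at the centre of its underside; a bystander, to be left alone
- dish: round stainless steel dish, 120 mm across, 35 mm high; origin at the centre of its underside; a bystander, to be left alone
- scraper: flat hard silicone scraper, about 145 mm long (along its x) and 90 mm wide, 12 mm high; origin under its middle, where handle and blade meet roughly; a bystander, to be left alone
Things that resemble listed ones, but are neither listed nor needed, are in the scene too. Leave any orange look-alike of the pin0 alone. What is shaped like the pin1 but black is not meant.

How it is judged:
By the outcome, as a careful person would: the job done as asked, in the order asked, and still so for the second after the job is handed in, with the robot touching nothing.
It also fails if it takes over 64 s, if anything falls off the work surface, if the arm or the gripper's body presses on something with over 40 N, if the wrist force passes 120 N, or if a joint passes its speed limit or range.

## Working session

There is one attempt and no reset: what is moved stays moved. The work goes in short steps, Python scripts to look and compute and a shell command to move; the robot and the scene stay as the last step left them, time stands still between calls to the robot, and variables do not carry over. Pictures are saved under pics/ and viewed, at most 10 in all, crops included, and the job is handed in when it is done.

```bash
mkdir -p pics; ls; cat > h.py <<'E'
import numpy as np,cv2
from bench import sense,snapshot,calibration
from scipy.spatial.transform import Rotation as R
def K(c):
    f=240/np.tan(np.radians(c['fovy']/2)); return f
def pix2world(name,u,v,depth,st=None):
    c=calibration(name); f=K(c)
    xd,yd=(u-c['cx'])/f,(v-c['cy'])/f
    rd=np.hypot(xd,yd); r=rd
    for _ in range(30): r=rd/(1+c['k1']*r*r)
    s=r/rd if rd>0 else 1
    p=np.array([xd*s,yd*s,1])*depth
    if name=='wrist':
        T=np.array(c['tool_from_camera']); t=T[:3,:3]@p+T[:3,3]
        return tr(st).apply(t)+np.array(st['tool_pos'])
    Rm=cv2.Rodrigues(np.array(c['rvec'],float))[0]
    return Rm.T@(p-np.array(c['tvec'],float).ravel())
def tr(st): return R.from_euler('xyz',st['tcp_rot'],degrees=True)
def dmed(d,u,v,k=2):
    w=d[int(v)-k:int(v)+k+1,int(u)-k:int(u)+k+1]; w=w[w>0]; return float(np.median(w)) if w.size else 0
E
python3 - <<'E'
from h import *
print(sense())
for n in('scene','side'):
    p,d=snapshot(n); cv2.imwrite(f'pics/{n}0.png',p[:,:,::-1]); np.save(f'{n}0.npy',d); print(calibration(n))
print(calibration('wrist'))
E
```

```text
pics
{'time': 0.0, 'joint_pos': array([-7.58259636e+01,  7.51402572e+00,  8.53278544e+01,  1.12245894e-03,
        8.72614311e+01, -4.89349419e+00]), 'qd': array([-0.02993938, -0.01855974,  0.06668617, -0.06934749, -0.02397163,
        0.07505423]), 'joint_efforts': array([-9.72233756e-04, -5.69396746e+01, -5.00553417e+01, -4.74310127e-04,
        1.50825520e-02,  6.54132168e-05]), 'tool_pos': array([ 195.91090525, -566.59071103,  252.26933153]), 'tcp_rot': array([-1.79897161e+02, -9.92981958e-03,  1.90674670e+01]), 'ft_force': array([ 0.24938682, -0.22349923, -0.93196332]), 'wrist_torque': array([-0.02160065,  0.01342076,  0.01382139]), 'grip_force': 0.0, 'finger_gap': 85.58539721316936}
{'fovy': 45.47171171068023, 'cx': 322.02235857180557, 'cy': 240.00498047317228, 'k1': 0.034692916554872215, 'rvec': array([ 0.91684078,  2.68906029, -0.83660974]), 'tvec': array([ 451.16788785, -267.54343976, 1674.99444378])}
{'fovy': 47.29134947492811, 'cx': 324.6552943829183, 'cy': 230.579429353065, 'k1': -0.14589459179106923, 'rvec': array([ 2.34148607, -0.58485722,  0.21870863]), 'tvec': array([-529.18092399,  359.00835689,  928.55912064])}
{'fovy': 68.67093102480027, 'cx': 320.4067206411964, 'cy': 240.49356634052214, 'k1': -0.00615161244222202, 'tool_from_camera': array([[ 1.36705496e-03, -9.48205595e-01, -3.17654340e-01,
         8.21137488e+01],
       [ 9.99998851e-01,  1.08795387e-03,  1.05602033e-03,
         9.47558648e-01],
       [-6.55731115e-04, -3.17655419e-01,  9.48205993e-01,
        -1.19981404e+02],
       [ 0.00000000e+00,  0.00000000e+00,  0.00000000e+00,
         1.00000000e+00]])}
```

View pics/scene0.png

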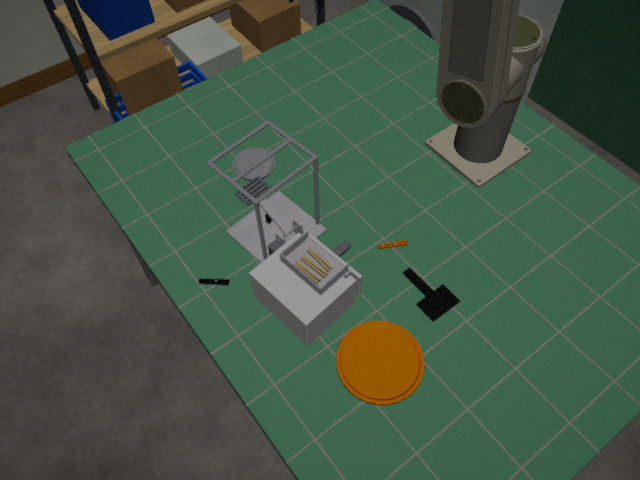

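View pics/side0.png

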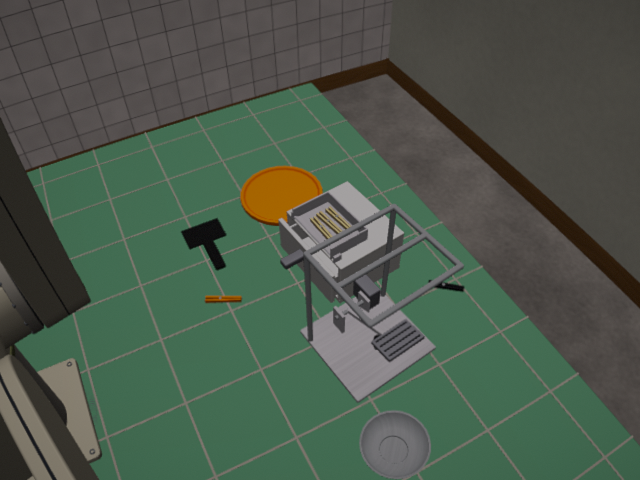

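Both views show the casing with three pale pins in the hopper (scene 313,265; side 330,222) and the grey tab at scene (342,248) / side (292,260). The pedal pad is at side (398,340) and the wire shelf stands above it. Look-alikes are an orange pin (scene 393,244; side 223,299) and a black pin (scene 214,282; side 447,286). I choose the three pale pins in the hopper and check them in a close crop.

```bash
python3 - <<'E'
from h import *
a=cv2.imread('pics/side0.png')[175:405,270:470]; b=cv2.imread('pics/scene0.png')[115:345,200:370]
s=2.15
o=np.hstack([cv2.resize(a,None,fx=s,fy=s,interpolation=cv2.INTER_CUBIC),cv2.resize(b,None,fx=s,fy=s,interpolation=cv2.INTER_CUBIC)])
o=np.clip(o.astype(float)*1.3,0,255).astype(np.uint8)
print(o.shape, 200*s); cv2.imwrite('pics/crop0.png',o)
E
```

```text
(494, 796, 3) 430.0
```

View pics/crop0.png

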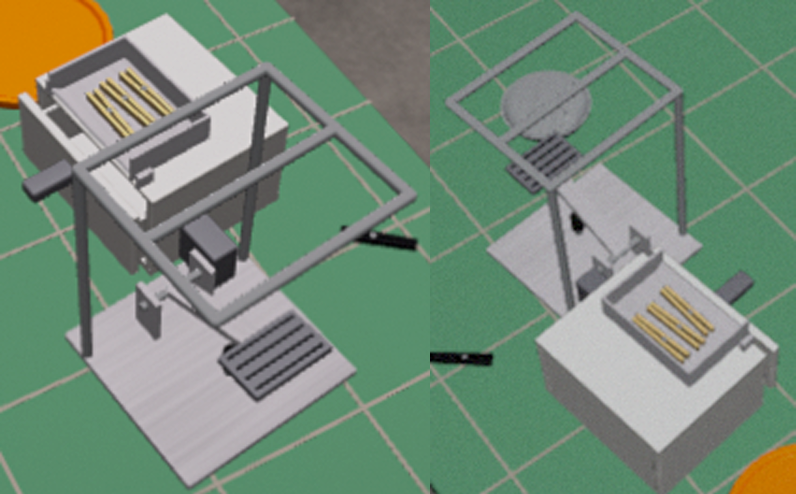

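The close crop confirms three pale pins lying in the hopper. The tab's far end is at crop (30,188) left and (745,280) right, and the shelf corners are clear. I fit the dispenser pose to those corners.

```bash
cat > fit.py <<'E'
from h import *
from scipy.optimize import least_squares
S=lambda u,v:(270+u/2.15,175+v/2.15); C=lambda u,v:(200+(u-430)/2.15,115+v/2.15)
P={'side':[((-100,-40,265),S(80,172)),((80,-40,265),S(265,70)),((80,-200,265),S(412,195)),((-100,-200,265),S(215,312)),((160,190,112),S(168,15)),((160,0,112),S(287,125)),((-100,-200,10),S(190,487)),((80,-200,10),S(355,372))],
'scene':[((-100,-40,265),C(680,95)),((80,-40,265),C(548,188)),((80,-200,265),C(450,102)),((-100,-200,265),C(578,15)),((160,190,112),C(652,448)),((160,0,112),C(537,343)),((160,190,0),C(658,488))]}
def proj(n,p):
    c=calibration(n);f=K(c);q=cv2.Rodrigues(np.array(c['rvec'],float))[0]@p+np.array(c['tvec']).ravel()
    a=q[:2]/q[2]; a=a*(1+c['k1']*(a@a)); return a*f+[c['cx'],c['cy']]
def W(x,p): return R.from_euler('z',x[2]).apply(p)+[x[0],x[1],0]
def f(x): return np.concatenate([proj(n,W(x,np.array(p,float)))-uv for n in P for p,uv in P[n]])
if __name__=='__main__':
    r=min((least_squares(f,[600,-300,y],x_scale=[100,100,1],loss='soft_l1') for y in(-1.5,-.7,0,.7)),key=lambda r:r.cost)
    print(r.x,np.degrees(r.x[2]));print(f(r.x).reshape(-1,2).round(1).tolist())
    np.save('disp.npy',r.x)
    for n,uv in(('side',S(30,188)),('scene',C(745,280))):
        d=np.load(n+'0.npy'); w=pix2world(n,*uv,dmed(d,*uv,1)); print(n,w,R.from_euler('z',-r.x[2]).apply(w-[r.x[0],r.x[1],0]))
E
python3 fit.py
```

```text
Traceback (most recent call last):
  File "fit.py", line 12, in <module>
    r=min((least_squares(f,[600,-300,y],x_scale=[100,100,1],loss='soft_l1') for y in(-1.5,-.7,0,.7)),key=lambda r:r.cost)
  File "fit.py", line 12, in <genexpr>
    r=min((least_squares(f,[600,-300,y],x_scale=[100,100,1],loss='soft_l1') for y in(-1.5,-.7,0,.7)),key=lambda r:r.cost)
           ~~~~~~~~~~~~~^^^^^^^^^^^^^^^^^^^^^^^^^^^^^^^^^^^^^^^^^^^^^^^^^^^
  File "fit.py", line 10, in f
    def f(x): return np.concatenate([proj(n,W(x,np.array(p,float)))-uv for n in P for p,uv in P[n]])
                                     ~~~~^^^^^^^^^^^^^^^^^^^^^^^^^^
  File "fit.py", line 7, in proj
    c=calibration(n);f=K(c);q=cv2.Rodrigues(np.array(c['rvec'],float))[0]@p+np.array(c['tvec']).ravel()
ValueError: time passes only in moves, steps and waits
```

```bash
sed -i 's/^def K(c)/import functools\ncalibration=functools.lru_cache(calibration)\ndef K(c)/' h.py; python3 fit.py 2>&1 | tail -5
```

```text
[ 6.27744411e+02 -1.23638528e+01  1.28388156e-01] 7.356099476036329
[[-0.9, -1.4], [0.9, -1.2], [-1.2, 0.3], [-0.4, 3.9], [0.0, -1.8], [1.6, -0.8], [2.9, 0.0], [0.9, 1.7], [-0.7, -2.0], [1.1, -1.0], [0.1, -0.1], [-0.2, 0.2], [2.4, 1.8], [-1.6, -2.6], [1.2, 4.5]]
side [546.45999289  70.85486461  88.01835979] [-69.96044182  92.94110033  88.01835979]
scene [551.31274141  76.50477543  87.25819193] [-64.42424311  97.92318467  87.25819193]
```

```bash
cat >> h.py <<'E'
D=np.load('disp.npy') if __import__('os').path.exists('disp.npy') else None
def d2w(p): return R.from_euler('z',D[2]).apply(p)+[D[0],D[1],0]
def w2d(w): return R.from_euler('z',-D[2]).apply(np.array(w)-[D[0],D[1],0])
def goal(w,st=None):
    st=st or sense(); return (tr(st).inv().apply(np.array(w)-st['tool_pos'])/10).round(2)
def show():
    s=sense(); print('t',s['time'],'disp',w2d(s['tool_pos']).round(1),'rot',np.round(s['tcp_rot'],1),'F',R.from_euler('z',-D[2]).apply(s['ft_force']).round(1),'gap',round(s['finger_gap'],1),'grip',round(s['grip_force'],1)); return s
E
python3 - <<'E'
from h import *
show(); print(goal([420,60,252]),goal(d2w([-120,95,250])), d2w([-46,95,82]))
E
```

```text
t 0.1 disp [-499.2 -494.4  252.3] rot [-179.9   -0.    19.1] F [-0.7  0.7 -0. ] gap 85.6 grip 0.0
[ 41.65 -51.9    0.13] [ 49.1  -50.01   0.33] [569.9596169   75.96461132  82.        ]
```

```bash
python3 -m crank '[[3,-4,0,0.02,8.5],[6,-8,0,0.04,8.5],[9,-12,0,0.06,8.5],[12,-15.5,0,0.08,8.5],[15,-19,0,0.1,8.5],[18,-22.5,0,0.12,8.5],[21,-26,0,0.14,8.5],[24,-30,0,0.16,8.5],[27,-34,0,0.18,8.5],[30,-37.5,0,0.2,8.5],[33,-41,0,0.2,8.5],[36,-45,0,0.2,8.5],[39,-48.5,0,0.2,8.5],[41.6,-52,0,0.2,8.5],[43.5,-51.5,0,0.2,8.5],[46,-51,0,0.2,8.5],[49,-50,0,0.2,8.5],[49,-50,0,0.2,8.5]]'; python3 - <<'E'
from h import *
st=show(); p,d=snapshot('wrist'); cv2.imwrite('pics/w1.png',p[:,:,::-1]); np.save('w1.npy',d); np.save('w1pose.npy',np.r_[st['tool_pos'],st['tcp_rot']])
E
```

```text
time: 1.9
tool_pos: [497.5, 65.8, 251.7]
tcp_rot: [-180.0, 0.1, 7.6]
ft_force: [-1.2, 0.5, 0.1]
finger_gap: 85.0
grip_force: 0.0
t 1.9 disp [-119.1   94.2  251.7] rot [-1.8e+02  1.0e-01  7.6e+00] F [-1.1  0.7  0.1] gap 85.0 grip 0.0
```

View pics/w1.png

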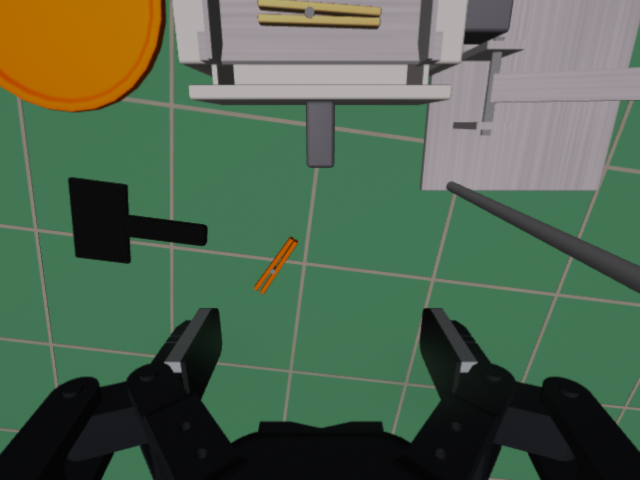

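The wrist view shows the tab from its base (320,102) to its end (320,160). The panel's top edge runs from (190,90) to (450,90), so the tab is centred. The orange pin at (275,265) and the scraper at (130,225) lie clear below.

```bash
python3 - <<'E'
from h import *
q=np.load('w1pose.npy'); st=dict(tool_pos=q[:3],tcp_rot=q[3:]); d=np.load('w1.npy')
for uv in((320,108),(320,125),(320,150),(309,135),(330,135),(195,94),(445,94)):
    z=dmed(d,*uv,1); print(uv,w2d(pix2world('wrist',*uv,z,st)).round(1))
for p in([-50,95,160],[-50,95,83]): print(goal(d2w(p)))
E
```

```text
(320, 108) [-26.5  94.   88.7]
(320, 125) [-38.7  93.9  88.3]
(320, 150) [-57.3  93.8  88.3]
(309, 135) [-46.1 102.4  87.8]
(330, 135) [-46.   86.1  88.5]
(195, 94) [-18.1 183.  101.5]
(445, 94) [-17.    5.1 101.9]
[ 7.07 -0.04  9.17]
[ 7.1  -0.04 16.87]
```

```bash
python3 -m crank '[[2,0,3,0,8.5],[4,0,6,0,8.5],[6,0,9,0,8.5],[6.4,0,12,0,8.5],[6.4,0,15,0,8.5],[6.4,0,16.9,0,8.5],[6.4,0,16.9,0,1],[6.4,0,16.9,0,1],[6.4,0,16.9,0,1],[6.4,0,16.9,0,1],[6.4,0,16.9,0,1],[6.4,0,16.9,0,1],[6.4,0,16.9,0,1],[6.4,0,16.9,0,1]]' 40; python3 -c "
from h import *
show()"
```

```text
time: 3.35
tool_pos: [560.4, 74.6, 86.3]
tcp_rot: [-180.0, -0.2, 7.6]
ft_force: [-0.3, 2.5, 7.4]
finger_gap: 21.4
grip_force: 40.3
t 3.35 disp [-55.6  94.9  86.3] rot [-180.    -0.2    7.6] F [0.  2.5 7.4] gap 21.4 grip 40.3
```

```bash
python3 -m crank '[[-0.5,0,0,0,1],[-1.2,0,0,0,1],[-2,0,0,0,1],[-3,0,0,0,1],[-4,0,0,0,1],[-5,0,0,0,1],[-6,0,0,0,1],[-6.7,0,0,0,1],[-7.2,0,0,0,1],[-7.5,0,0,0,1],[-7.5,0,0,0,1]]'; python3 -c "
from h import *
show()"
```

```text
time: 4.45
tool_pos: [485.9, 64.6, 86.3]
tcp_rot: [-180.0, -0.2, 7.6]
ft_force: [-1.1, 3.4, 9.5]
finger_gap: 21.5
grip_force: 41.4
t 4.45 disp [-130.8   94.5   86.3] rot [-180.    -0.2    7.6] F [-0.7  3.5  9.5] gap 21.5 grip 41.4
```

```bash
python3 -m crank '[[-0.3,0,0,0,1],[-0.6,0,0,0,1],[-0.9,0,0,0,1],[-1.0,0,0,0,1],[-1.0,0,0,0,1]]'|sed -n '1,4p'; python3 -m crank '[[-0.2,0,0,0,1],[-0.4,0,0,0,1],[-0.4,0,0,0,1]]'|sed -n '2,4p';  python3 -c "
from h import *
show()"
```

```text
time: 4.95
tool_pos: [476.4, 63.3, 86.3]
tcp_rot: [-180.0, -0.2, 7.6]
ft_force: [0.5, 3.5, 7.7]
tool_pos: [472.9, 62.9, 86.3]
tcp_rot: [-180.0, -0.3, 7.6]
ft_force: [3.0, 5.2, 6.4]
t 5.25 disp [-143.9   94.4   86.3] rot [-180.    -0.3    7.6] F [3.7 4.7 6.4] gap 21.2 grip 40.9
```

```bash
python3 -m crank '[[-0.15,0,0,0,1],[-0.3,0,0,0,1],[-0.3,0,0,0,1]]'|sed -n '2,4p'; python3 -m crank '[[-0.15,0,0,0,1],[-0.3,0,0,0,1],[-0.3,0,0,0,1]]'|sed -n '2,4p';  python3 -c "
from h import *
show()"
```

```text
tool_pos: [472.7, 62.8, 86.4]
tcp_rot: [-180.0, -0.7, 7.6]
ft_force: [22.9, 7.2, -12.3]
tool_pos: [472.2, 62.7, 86.6]
tcp_rot: [-180.0, -1.0, 7.6]
ft_force: [37.4, 9.5, -25.0]
t 5.85 disp [-144.7   94.4   86.6] rot [-180.    -1.     7.6] F [ 38.3   4.6 -25. ] gap 21.2 grip 41.2
```

```bash
python3 -m crank '[[0.3,0,0,0,1],[0.5,0,0,0,1],[0.5,0,0,0,1],[0.5,0,0,0,5],[0.5,0,0,0,5],[0.5,0,0,0,5],[0.5,0,-1,0,5],[0.5,0,-3,0,5],[0.5,0,-7,0,5],[0.5,0,-11,0,5],[0.5,0,-15,0,5],[0.5,0,-18,0,5],[0.5,0,-18,0,5]]'; python3 - <<'E'
from h import *
st=show(); p,d=snapshot('wrist'); np.save('w2.npy',d); np.save('w2pose.npy',np.r_[st['tool_pos'],st['tcp_rot']])
q,_=snapshot('side'); a=p[:,:,::-1]; b=cv2.resize(q[150:410,230:480,::-1],None,fx=480/260,fy=480/260,interpolation=cv2.INTER_CUBIC)
o=np.hstack([a,b]); print(o.shape); s=800/o.shape[1]; cv2.imwrite('pics/c2.png',cv2.resize(o,None,fx=s,fy=s,interpolation=cv2.INTER_AREA)); print(s)
E
```

```text
time: 7.15
tool_pos: [472.4, 62.1, 270.7]
tcp_rot: [179.9, -0.5, 7.6]
ft_force: [1.1, 0.8, 0.2]
finger_gap: 50.4
grip_force: 0.0
t 7.15 disp [-144.6   93.7  270.7] rot [179.9  -0.5   7.6] F [1.2 0.7 0.2] gap 50.4 grip 0.0
(480, 1102, 3)
0.7259528130671506
```

View pics/c2.png

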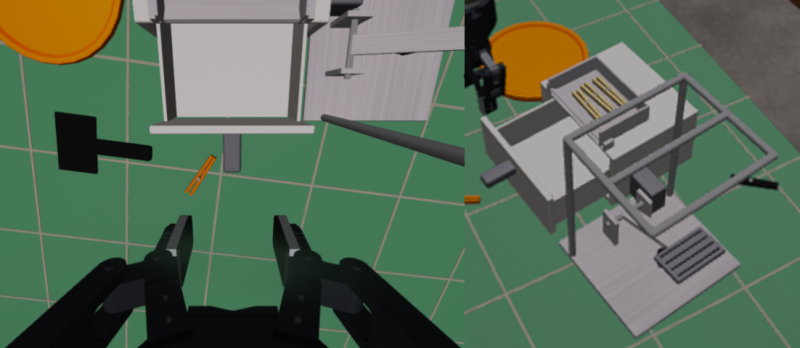

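The left half shows the tray pulled fully out, with its empty interior between (165,25) and (300,125). The right half shows the three pins still in the hopper at about (598,95) and the pedal pad at (692,255). Moves can't tilt the tool, so I check the arm's own shape above the TCP to see how much room it has by the shelf.

```bash
cat > cloud.py <<'E'
from h import *
def cloud(n,d,step=1):
    c=calibration(n); v,u=np.mgrid[0:480:step,0:640:step]; m=d[v,u]>0; u,v=u[m],v[m]; z=d[v,u]
    f=K(c); k=np.array([[f,0,c['cx']],[0,f,c['cy']],[0,0,1]])
    # 1+k1 r^2 model -> iterate
    xd=np.c_[(u-c['cx'])/f,(v-c['cy'])/f]; rd=np.hypot(*xd.T); r=rd.copy()
    for _ in range(30): r=rd/(1+c['k1']*r*r)
    s=np.where(rd>0,r/np.maximum(rd,1e-9),1); p=np.c_[xd*s[:,None],np.ones(len(u))]*z[:,None]
    Rm=cv2.Rodrigues(np.array(c['rvec'],float))[0]; return (p-np.array(c['tvec'],float).ravel())@Rm,u,v
E
python3 - <<'E'
from cloud import *
st=sense(); print(np.round(st['joint_pos'],2),st['tool_pos'])
P=[]
for n in('scene','side'):
    p,d=snapshot(n); np.save(n+'2.npy',d); cv2.imwrite(f'pics/{n}2.png',p[:,:,::-1]); P.append(cloud(n,d)[0])
P=np.vstack(P)
a=np.arctan2(st['tool_pos'][1],st['tool_pos'][0])
q=(P-st['tool_pos'])@np.array([[np.cos(a),-np.sin(a),0],[np.sin(a),np.cos(a),0],[0,0,1]])
# q: x radial, y lateral, z up rel TCP
for z in range(-20,460,20):
    m=(abs(q[:,2]-z)<10)&(q[:,0]>-400)&(q[:,0]<130)&(abs(q[:,1])<130)
    if z+st['tool_pos'][2]<280 : m&=(q[:,0]<90)
    if m.sum()>5: print(z,m.sum(),np.percentile(q[m][:,:2],[2,50,98],axis=0).T.round(0).tolist(), [np.percentile(q[m&(abs(q[:,0]-x)<25)][:,1],[2,98]).round(0).tolist() if (m&(abs(q[:,0]-x)<25)).sum()>5 else None for x in(-300,-200,-100,-50,0,50)])
E
```

```text
[  1.33 -12.75 103.6   -0.    89.03  83.72] [470.39753957  62.06921067 265.5205411 ]
-20 98 [[-13.0, -3.0, 48.0], [-127.0, 11.0, 31.0]] [None, None, None, None, [-36.0, 31.0], None]
0 301 [[-14.0, -3.0, 69.0], [-130.0, -26.0, 38.0]] [None, None, None, None, [-39.0, 38.0], [-130.0, -128.0]]
20 226 [[-398.0, -6.0, 12.0], [-55.0, 24.0, 125.0]] [None, None, None, None, [-55.0, 51.0], None]
40 596 [[-399.0, -8.0, 14.0], [-60.0, -22.0, 125.0]] [None, None, None, None, [-60.0, 58.0], None]
60 657 [[-399.0, -7.0, 16.0], [-65.0, -15.0, 126.0]] [None, None, None, None, [-65.0, 62.0], None]
80 910 [[-398.0, -2.0, 19.0], [-67.0, -20.0, 126.0]] [None, None, None, None, [-67.0, 66.0], None]
100 305 [[-398.0, -6.0, 18.0], [-39.0, -30.0, 128.0]] [None, None, None, [-28.0, 3.0], [-39.0, 43.0], None]
120 743 [[-40.0, -2.0, 36.0], [-38.0, -22.0, 37.0]] [None, None, None, [-29.0, 7.0], [-38.0, 38.0], [-24.0, 26.0]]
140 900 [[-40.0, -2.0, 37.0], [-37.0, -24.0, 37.0]] [None, None, None, [-30.0, 7.0], [-38.0, 37.0], [-26.0, 26.0]]
160 478 [[-43.0, -0.0, 37.0], [-43.0, -21.0, 37.0]] [None, None, None, [-35.
[... 874 characters left out ...]
20 5350 [[-264.0, -119.0, 40.0], [-68.0, -46.0, 85.0]] [[83.0, 92.0], [-46.0, 88.0], [-57.0, 77.0], [-65.0, 72.0], [-70.0, 69.0], [-69.0, 65.0]]
340 6528 [[-261.0, -111.0, 48.0], [-69.0, -44.0, 86.0]] [[87.0, 92.0], [-46.0, 89.0], [-57.0, 77.0], [-65.0, 72.0], [-70.0, 70.0], [-70.0, 64.0]]
360 8529 [[-249.0, -97.0, 47.0], [-69.0, -39.0, 84.0]] [None, [-46.0, 87.0], [-56.0, 77.0], [-64.0, 71.0], [-70.0, 70.0], [-70.0, 64.0]]
380 10135 [[-240.0, -95.0, 36.0], [-66.0, -27.0, 80.0]] [None, [-46.0, 84.0], [-57.0, 78.0], [-63.0, 71.0], [-68.0, 67.0], [-66.0, 63.0]]
400 4076 [[-236.0, -124.0, 13.0], [-60.0, 2.0, 78.0]] [None, [-43.0, 77.0], [-55.0, 77.0], [-60.0, 71.0], [-63.0, 65.0], [56.0, 63.0]]
```

The tool column stays within about 43 mm of its axis up to 285 mm above the TCP, so the vertical tool fits outside the outer bar. With the fingers open, the left one can press the pad from below that bar. I refine the bar, pad and dish positions from the depth images.

```bash
python3 - <<'E'
from cloud import *
for n in('side','scene'):
    d=np.load(n+'0.npy'); P,u,v=cloud(n,d); q=w2d(P)
    def rep(l,m): print(n,l,m.sum(), np.percentile(q[m],[3,50,97],axis=0).round(1).tolist() if m.sum() else '')
    t=(q[:,2]>250)&(q[:,2]<285)
    rep('outer bar',t&(abs(q[:,0]+10)<60)&(abs(q[:,1]+200)<25))
    rep('mid bar',t&(abs(q[:,0]+10)<60)&(abs(q[:,1]+120)<25))
    rep('in bar',t&(abs(q[:,0]+10)<60)&(abs(q[:,1]+40)<25))
    rep('frontarm',t&(abs(q[:,1]+85)<25)&(abs(q[:,0]+100)<25))
    rep('backarm',t&(abs(q[:,1]+85)<25)&(abs(q[:,0]-80)<25))
    rep('pad',(q[:,2]>98)&(q[:,2]<125)&(abs(q[:,0]+10)<60)&(abs(q[:,1]+190)<45))
    rep('plate',(q[:,2]>4)&(q[:,2]<16)&(abs(q[:,0]+10)<130)&(abs(q[:,1]+140)<110))
    rep('dish',(q[:,2]>22)&(q[:,2]<45)&(q[:,1]<-215)&(q[:,1]>-480)&(abs(q[:,0]+100)<200))
E
```

```text
side outer bar 490 [[-66.2, -205.5, 263.6], [-13.0, -202.1, 268.5], [46.1, -196.5, 271.0]]
side mid bar 439 [[-66.0, -125.1, 263.6], [-13.0, -122.1, 268.8], [46.3, -116.3, 271.2]]
side in bar 407 [[-66.7, -45.1, 263.7], [-12.1, -42.1, 268.5], [45.8, -36.4, 271.3]]
side frontarm 186 [[-105.8, -108.6, 264.5], [-102.3, -85.4, 269.1], [-97.1, -61.7, 271.2]]
side backarm 163 [[74.3, -107.8, 263.5], [77.2, -85.3, 268.6], [82.8, -61.6, 271.3]]
side pad 1183 [[-48.9, -202.6, 105.6], [-12.3, -179.9, 109.6], [26.5, -154.9, 113.3]]
side plate 5299 [[-103.8, -193.5, 5.8], [-44.1, -121.6, 9.7], [78.3, -41.1, 13.1]]
side dish 1337 [[-164.0, -355.9, 22.5], [-94.6, -290.5, 31.2], [-53.0, -245.3, 36.8]]
scene outer bar 205 [[-65.2, -204.0, 264.3], [-9.2, -198.4, 270.0], [45.4, -194.0, 274.8]]
scene mid bar 216 [[-66.2, -125.3, 264.2], [-8.8, -118.9, 270.6], [45.7, -114.9, 274.5]]
scene in bar 235 [[-65.8, -44.0, 264.4], [-7.5, -38.1, 270.6], [46.8, -33.9, 274.5]]
scene frontarm 83 [[-103.2, -107.5, 264.8], [-97.2, -85.8, 270.1], [-92.6, -62.1, 274.0]]
scene backarm 87 [[77.5, -107.6, 265.0], [83.5, -83.8, 270.9], [86.7, -61.9, 274.7]]
scene pad 443 [[-44.4, -202.7, 106.4], [-11.3, -178.6, 111.7], [31.8, -154.9, 117.6]]
scene plate 2637 [[-123.3, -233.4, 4.4], [4.2, -133.7, 10.4], [98.8, -47.3, 15.2]]
scene dish 425 [[-160.1, -358.8, 22.7], [-120.2, -333.4, 31.6], [-52.8, -247.6, 40.6]]
```

Bar outer face is at y -205. At rest the pad spans y -203 to -155 and x -49 to 30, with its top at z 110. The dish is centred near (-108,-302). I go high over to the right side with the fingers open.

```bash
python3 -m crank '[[-1,0,-3,0,8.5],[-1,1,-6,0,8.5],[0,4,-8,0,8.5],[1.5,8,-8,0,8.5],[3,12,-8,0,8.5],[4.5,16,-8,0,8.5],[6,20,-8,0,8.5],[7.5,24,-8,0,8.5],[9,28,-8,0,8.5],[10.5,32,-8,0,8.5],[12,36,-8,0,8.5],[13.4,39,-8,0,8.5],[14.2,40.4,-8,0,8.5],[14.2,40.4,-8,0,8.5],[14.2,40.4,-8,0,8.5]]'; python3 -c "
from h import *
show(); print(goal(d2w([-2,-310,132])))"
```

```text
time: 8.85
tool_pos: [663.8, -319.2, 341.9]
tcp_rot: [-179.9, 0.2, 7.6]
ft_force: [-0.3, 0.3, -0.6]
finger_gap: 85.1
grip_force: 0.0
t 8.85 disp [  -3.5 -308.9  341.9] rot [-179.9    0.2    7.6] F [-0.3  0.4 -0.6] gap 85.1 grip 0.0
[ 0.21  0.16 20.99]
```

```bash
python3 -m crank '[[0,0.1,4,0,8.5],[0,0.1,8,0,8.5],[0,0.1,12,0,8.5],[0,0.1,16,0,8.5],[0,0.1,19,0,8.5],[0.1,0.1,20.4,0,8.5],[0.1,0.1,20.4,0,8.5],[0.1,0.1,20.4,0,8.5]]'; python3 - <<'E'
from h import *
st=show(); print(goal(d2w([-2,-247,138])))
p,d=snapshot('wrist'); q,_=snapshot('side')
a=cv2.resize(p[:,:,::-1],(400,300)); b=cv2.resize(q[200:440,270:510,::-1],(400,400),interpolation=cv2.INTER_CUBIC)
o=np.zeros((400,800,3),np.uint8); o[:300,:400]=a; o[:,400:]=b; cv2.imwrite('pics/c3.png',o)
E
```

```text
time: 9.65
tool_pos: [666.1, -320.2, 142.3]
tcp_rot: [179.9, -0.1, 7.6]
ft_force: [0.2, -0.4, 0.5]
finger_gap: 84.7
grip_force: 0.0
t 9.65 disp [  -1.4 -310.2  142.3] rot [ 1.799e+02 -1.000e-01  7.600e+00] F [ 0.1 -0.4  0.5] gap 84.7 grip 0.0
[-0.03 -6.33  0.42]
```

View pics/c3.png

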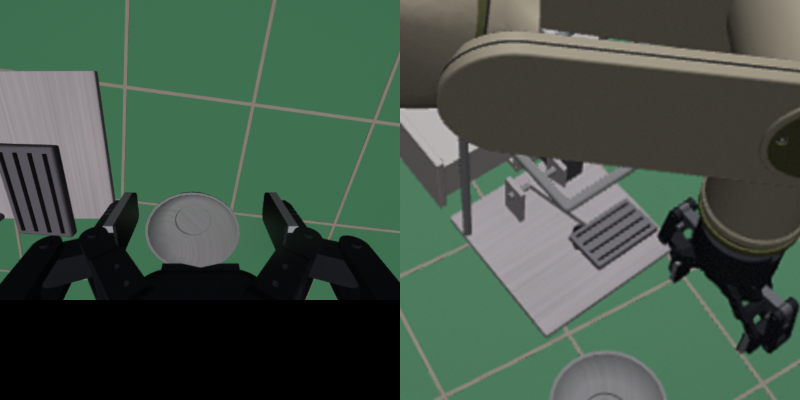

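The wrist half shows the ribbed pad at (35,190) left of the open left finger at (118,215), with the dish clear at (193,230). The side half shows the gripper standing outside the outer bar. I slide in under the bar.

```bash
python3 -m crank '[[0,-2,0.1,0,8.5],[0,-4,0.2,0,8.5],[0,-5.2,0.3,0,8.5],[0,-6.0,0.3,0,8.5],[0,-6.3,0.3,0,8.5],[0,-6.3,0.3,0,8.5],[0,-6.3,0.3,0,8.5]]' >/dev/null; python3 - <<'E'
from h import *
st=show()
p,d=snapshot('wrist'); cv2.imwrite('pics/w4.png',p[120:400,60:340,::-1].repeat(2,0).repeat(2,1))
E
```

```text
t 10.45 disp [  -2.4 -248.   137.5] rot [180.   -0.    7.6] F [-0.2  0.4  0.2] gap 85.1 grip 0.0
```

View pics/w4.png

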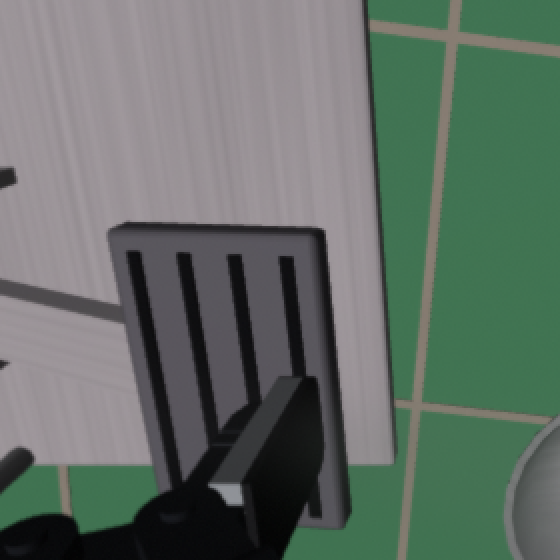

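The left fingertip at crop (297,380) sits over the pad's outer strip, between the fourth slot and the outer edge at (333,380). I press down in steps and drift slightly outward.

```bash
python3 -m crank '[[0,0,0.4,0,8.5],[0,0,0.8,0,8.5],[0,0,1.2,0,8.5],[0,0,1.5,0,8.5],[0,0,1.8,0,8.5],[0,0,1.8,0,8.5]]' >/dev/null; python3 -c "
from h import *
show()"; python3 -m crank '[[0,0.03,0.3,0,8.5],[0,0.06,0.6,0,8.5],[0,0.1,0.9,0,8.5],[0,0.1,1.2,0,8.5],[0,0.12,1.5,0,8.5],[0,0.12,1.5,0,8.5]]' >/dev/null; python3 -c "
from h import *
show()"
```

```text
t 11.1 disp [  -2.5 -247.8  119.4] rot [180.    0.    7.6] F [-2.6 -1.4  3.4] gap 85.0 grip 2.0
t 11.7 disp [  -1.6 -249.7  105.4] rot [ 1.799e+02 -1.000e-01  7.600e+00] F [-0.5 -3.8  5.9] gap 84.9 grip 2.8
```

```bash
python3 -m crank '[[0,0.03,0.3,0,8.5],[0,0.06,0.6,0,8.5],[0,0.1,0.9,0,8.5],[0,0.12,1.2,0,8.5],[0,0.15,1.5,0,8.5],[0,0.18,1.8,0,8.5],[0,0.18,2.1,0,8.5],[0,0.2,2.4,0,8.5],[0,0.2,2.4,0,8.5]]' >/dev/null; python3 -c "
from h import *
show()"; python3 -m crank '[[0,0.03,0.2,0,8.5],[0,0.05,0.4,0,8.5],[0,0.05,0.6,0,8.5],[0,0.05,0.6,0,8.5]]' >/dev/null; python3 -c "
from h import *
show()"
```

```text
t 12.6 disp [  -1.3 -252.6   81.9] rot [179.8  -0.2   7.6] F [-0.1 -8.2  7.6] gap 84.6 grip 3.8
t 13.0 disp [  -1.3 -253.4   76.2] rot [179.8  -0.2   7.6] F [-0.3 -8.2  5.8] gap 84.7 grip 3.9
```

```bash
python3 -m crank '[[0,0.1,0.2,0,8.5],[0,0.2,0.4,0,8.5],[0,0.25,0.6,0,8.5],[0,0.25,0.6,0,8.5]]' >/dev/null; python3 -c "
from h import *
show()"; python3 -m crank '[[0,0.05,0.2,0,8.5],[0,0.1,0.3,0,8.5],[0,0.1,0.3,0,8.5]]' >/dev/null; python3 -c "
from h import *
show()"
```

```text
t 13.4 disp [  -1.3 -254.2   69.5] rot [ 1.799e+02 -1.000e-01  7.600e+00] F [-1.2 -2.2  5.5] gap 85.0 grip 3.3
t 13.7 disp [  -1.3 -254.6   66.4] rot [ 1.8e+02 -1.0e-01  7.6e+00] F [0.6 0.6 6.5] gap 84.6 grip 3.0
```

```bash
for i in 1 2; do python3 -m crank '[[0,0.03,0.15,0,8.5],[0,0.05,0.3,0,8.5],[0,0.05,0.3,0,8.5]]' >/dev/null; python3 -c "
from h import *
show()"; done
```

```text
t 14.0 disp [  -1.3 -254.8   63.3] rot [ 1.8e+02 -1.0e-01  7.6e+00] F [0.4 1.1 6.4] gap 84.9 grip 2.9
t 14.3 disp [  -1.3 -254.9   60.2] rot [-1.8e+02 -1.0e-01  7.6e+00] F [-0.3  2.5  6.2] gap 85.2 grip 2.8
```

```bash
python3 - <<'E'
from h import *
show(); p,d=snapshot('wrist'); q,_=snapshot('scene')
a=cv2.resize(p[120:480,40:360,::-1],(400,450)); b=cv2.resize(q[170:350,220:380,::-1],(400,450),interpolation=cv2.INTER_CUBIC)
cv2.imwrite('pics/c5.png',np.clip(np.hstack([a,b])*1.3,0,255).astype(np.uint8))
E
```

```text
t 14.3 disp [  -1.3 -254.9   60.2] rot [-1.8e+02 -1.0e-01  7.6e+00] F [-0.3  2.5  6.2] gap 85.2 grip 2.8
```

View pics/c5.png

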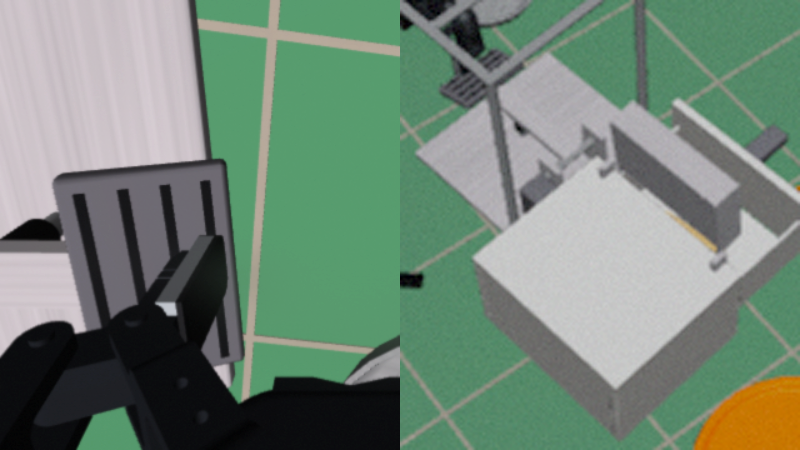

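The finger is still on the pad at (205,240). The hopper is tipped far forward, with pins going into the tray at about (690,230). I continue down to the stop.

```bash
for i in 1 2; do python3 -m crank '[[0,0.02,0.1,0,8.5],[0,0.03,0.2,0,8.5],[0,0.03,0.2,0,8.5]]' >/dev/null; python3 -c "
from h import *
show()"; done
```

```text
t 14.7 disp [  -1.1 -255.2   59.4] rot [-1.8e+02 -1.0e-01  7.6e+00] F [-2.6  3.6 12. ] gap 84.8 grip 5.1
t 15.0 disp [  -0.9 -255.3   59. ] rot [-1.8e+02 -1.0e-01  7.7e+00] F [-7.   8.1 21.8] gap 85.2 grip 9.4
```

The force jumps from 6 to 22 N with almost no travel, so the pedal is on its stop. I hold it there for a second.

```bash
python3 -m crank '[[0,0,0,0,8.5],[0,0,0,0,8.5],[0,0,0,0,8.5],[0,0,0,0,8.5],[0,0,0,0,8.5],[0,0,0,0,8.5],[0,0,0,0,8.5],[0,0,0,0,8.5],[0,0,0,0,8.5],[0,0,0,0,8.5]]' >/dev/null; python3 - <<'E'
from h import *
show(); q,_=snapshot('scene'); cv2.imwrite('pics/s6.png',cv2.resize(q[190:330,240:400,::-1],(800,600),interpolation=cv2.INTER_CUBIC)[:, :])
m=(q[...,0]>1.2*q[...,2].astype(float)+25)&(q[...,1]>q[...,2].astype(float)+10); m=m[200:320,260:380]
n,_,s,c=cv2.connectedComponentsWithStats(m.astype(np.uint8)); print([(s[i,4],(c[i]+[260,200]).round().tolist()) for i in range(1,n) if s[i,4]>4])
E
```

```text
t 16.0 disp [  -0.9 -255.3   59. ] rot [-1.8e+02 -1.0e-01  7.7e+00] F [-7.7  7.9 22.4] gap 84.7 grip 9.5
[(np.int32(28), [339.0, 264.0])]
```

View pics/s6.png

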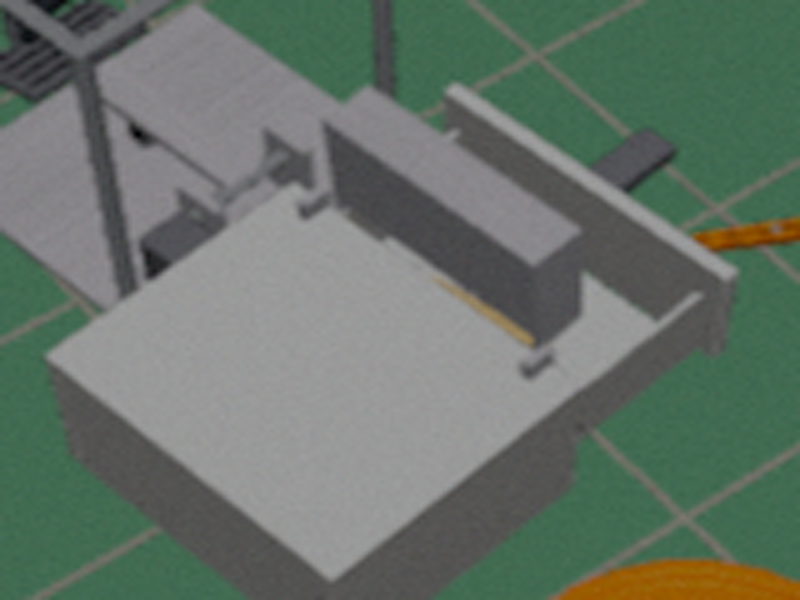

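One pin is visible behind the tipped hopper at (485,310), and the hopper hides the rest. I let the pedal up gently, following it, then withdraw to the right.

```bash
python3 -m crank '[[0,0,-0.4,0,8.5],[0,0,-0.8,0,8.5],[0,0,-1.2,0,8.5],[0,0,-1.6,0,8.5],[0,0,-2,0,8.5],[0,0,-2.4,0,8.5],[0,0,-2.8,0,8.5],[0,0,-3.2,0,8.5],[0,0,-3.6,0,8.5],[0,-0.1,-4,0,8.5],[0,-0.2,-4.4,0,8.5],[0,-0.2,-4.8,0,8.5],[0,-0.2,-5.2,0,8.5],[0,-0.2,-5.6,0,8.5],[0,-0.2,-6,0,8.5],[0,-0.2,-6.5,0,8.5],[0,-0.2,-7,0,8.5],[0,-0.2,-7.6,0,8.5],[0,-0.2,-7.6,0,8.5]]' >/dev/null; python3 -c "
from h import *
show()"
```

```text
t 17.95 disp [  -1.8 -254.6  132.7] rot [ 1.799e+02 -1.000e-01  7.600e+00] F [-0.7 -1.3 -0.4] gap 85.0 grip 0.0
```

```bash
python3 -m crank '[[0,2,0,0,8.5],[0,4,0,0,8.5],[0,6,0,0,8.5],[0,7,0,0,8.5],[0,7,-4,0,8.5],[0,7,-8,0,8.5],[0,7,-12,0,8.5],[0,7,-16,0,8.5],[0,7,-20,0,8.5],[0,7,-22,0,8.5],[-2,5,-22,0,8.5],[-5,2,-22,0,8.5],[-8,-2,-22,0,8.5],[-11,-6,-22,0,8.5],[-14,-10,-22,0,8.5],[-16,-14,-22,0,8.5],[-18,-18,-22,0,8.5],[-19,-22,-22,0,8.5],[-19,-25,-22,0,8.5],[-19,-25,-22,0,8.5]]' >/dev/null; python3 - <<'E'
from h import *
show(); p,d=snapshot('wrist'); q,_=snapshot('scene')
b=cv2.resize(q[110:340,180:390,::-1],(438,480),interpolation=cv2.INTER_CUBIC); o=np.hstack([cv2.resize(p[:,:,::-1],(362,272)),np.zeros((272,0,3),np.uint8)]); c=np.zeros((480,800,3),np.uint8); c[:272,:362]=o; c[:,362:]=b
cv2.imwrite('pics/c7.png',np.clip(c*1.3,0,255).astype(np.uint8))
E
```

```text
t 19.95 disp [-193.7   -1.8  351.9] rot [-1.8e+02 -1.0e-01  7.8e+00] F [ 0.2 -0.7  0.8] gap 84.7 grip 0.0
```

View pics/c7.png

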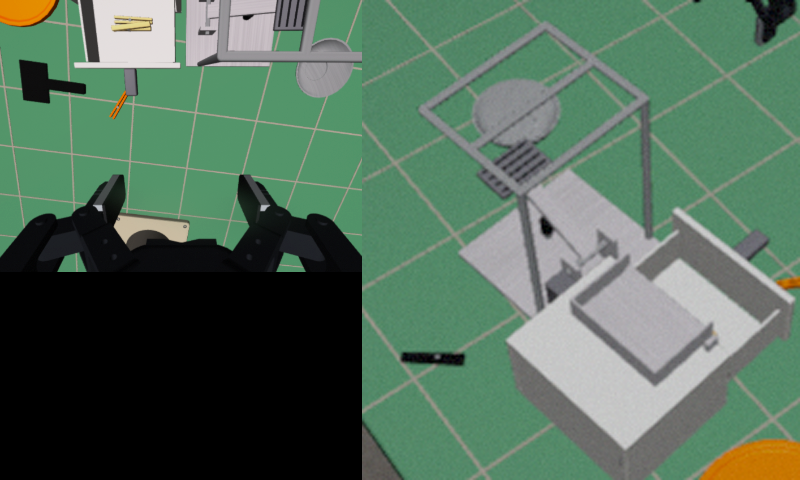

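The hopper is empty at (645,325), the tray is still out with the pins at (132,23), the pedal is back up, and the dish, lid and scraper have not moved. I've used all my pictures, so I check the pin count and tray opening numerically.

```bash
python3 - <<'E'
from h import *
st=sense(); p,d=snapshot('wrist'); f=p.astype(float)
m=((f[...,0]-f[...,2]>30)&(f[...,1]-f[...,2]>25)&(f[...,1]>.7*f[...,0])).astype(np.uint8); m[150:]=0
n,_,s,c=cv2.connectedComponentsWithStats(m)
for i in range(1,n):
    if s[i,4]>15:
        u,v=c[i]; z=dmed(d,u,v,1); print(s[i].tolist(),w2d(pix2world('wrist',u,v,z,st)).round(0), 'px/mm',round(K(calibration('wrist'))/z,2))
ys,xs=np.nonzero(m)
x0,x1,y0,y1=xs.min(),xs.max(),ys.min(),ys.max(); print(x0,x1,y0,y1)
sub=m[y0:y1+1:2,x0:x1+1:2]; print('\n'.join(''.join('#' if a else '.' for a in r) for r in sub))
for uv in((270,114),(160,114)): print(w2d(pix2world('wrist',*uv,dmed(d,*uv,1),st)).round(1))
E
```

```text
[193, 28, 73, 27, 1400] [-28.  93.  43.] px/mm 0.92
0 265 28 54
....................................................................................................#######..........................
....................................................................................................########################.........
.....................................................................................................############.###################
.....................................................................................................................################
....................................................................................................###########....#.#########....###
....................................................................................................#################################
#...................................................................................................#################################
...#..............................................................................................
[... 185 characters left out ...]
..................................................................................##################################..
.................................................................................................############################..#####.
.................................................................................................####################..#############.
.................................................................................................############.....##################.
...................................................................................................##................................
[-102.9   44.9  101.1]
[-103.6  154.3  101. ]
```

```bash
python3 - <<'E'
from h import *
st=sense(); p,d=snapshot('wrist')
for v in range(20,62,3): print(v,[int(w2d(pix2world('wrist',u,v,d[v,u],st))[2]) for u in range(180,280,6)], [int(t) for t in w2d(pix2world('wrist',230,v,d[v,230],st))[:2]])
# hopper + ledge check from scene depth vs. first picture
q,_=snapshot('scene'); f=q.astype(float); m=((f[...,0]-f[...,2]>25)&(f[...,1]-f[...,2]>20)&(f[...,1]>.7*f[...,0])).astype(np.uint8); m[:,400:]=0; m[:120]=0
n,_,s,c=cv2.connectedComponentsWithStats(m); print([(s[i].tolist()) for i in range(1,n) if s[i,4]>6])
E
```

```text
20 [18, 21, 18, 18, 19, 20, 16, 18, 17, 19, 20, 19, 19, 19, 19, 20, 20] [-1, 96]
23 [21, 18, 19, 19, 19, 18, 18, 20, 21, 18, 20, 20, 19, 20, 21, 18, 18] [-5, 96]
26 [19, 19, 20, 18, 19, 19, 18, 19, 19, 20, 20, 20, 18, 19, 19, 19, 19] [-7, 96]
29 [20, 18, 19, 30, 29, 28, 27, 28, 19, 20, 21, 19, 17, 17, 19, 18, 19] [-10, 96]
32 [21, 19, 20, 28, 28, 30, 28, 30, 26, 29, 27, 29, 29, 28, 27, 19, 17] [-15, 94]
35 [20, 19, 19, 19, 20, 18, 20, 21, 29, 26, 21, 24, 25, 27, 26, 18, 20] [-17, 96]
38 [18, 19, 18, 30, 29, 28, 29, 27, 28, 29, 28, 42, 43, 41, 29, 19, 20] [-21, 95]
41 [19, 19, 20, 20, 28, 28, 28, 42, 43, 43, 43, 41, 42, 43, 27, 18, 20] [-27, 92]
44 [21, 20, 20, 19, 42, 42, 43, 44, 42, 42, 42, 42, 43, 42, 19, 20, 19] [-30, 92]
47 [18, 19, 45, 43, 42, 43, 43, 44, 42, 43, 43, 41, 40, 37, 21, 18, 18] [-33, 92]
50 [19, 19, 19, 43, 41, 43, 42, 42, 36, 35, 29, 29, 30, 31, 20, 18, 19] [-35, 94]
53 [19, 18, 17, 41, 35, 34, 28, 28, 27, 28, 29, 29, 28, 26, 20, 18, 19] [-36, 96]
56 [20, 19, 19, 19, 19, 20, 20, 21, 19, 18, 21, 17, 20, 20, 18, 18, 18] [-37, 99]
59 [19, 19, 18, 18, 18, 18, 19, 20, 18, 18, 20, 18, 18, 21, 21, 17, 20] [-41, 99]
[[393, 241, 4, 3, 8], [361, 321, 9, 3, 9], [371, 320, 18, 2, 18], [341, 325, 17, 15, 18]]
```

All three pins are in the tray, two on the floor (top at about 29 mm) and one across them (top at about 43 mm). The robot is clear of everything.

```bash
python3 -c "
from bench import hand_in
print(hand_in())"
```

```text
the job is handed in; nothing more can be done
None
```

The job is handed in: I pulled the tray to its stop, pressed the pedal onto its stop at about 22 N for a second, and let it back up; all three pins are in the tray, and the bucket lid, dish and scraper were not touched.

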